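# Moisture check of a pine sample

## Task

Check the moisture of the pale pine offcut that stands on end on the saw bench: push it upright, foot first, down through the yellow sprung flap of the blue moisture tester, keep the flap open while you press the offcut down on the sprung contact plate inside with about 10 N for a good second, without forcing it, then withdraw. At the end the offcut stands wholly inside, the flap has sprung shut over it, and the other things on the bench are where they were.

Things in the scene. Friction and masses are not known exactly. Their poses are not given: they have to be found in the camera images.
- tester: Blue moisture tester fixed on the bench. Origin on the bench under the chamber's middle; x points from the chamber to the grey meter head behind it (95 mm tall, x=22 to 62 mm), z up. Base plate 124 x 120 x 10 mm. Chamber open at the top, rim at z=132.5 mm, inside x -17.5 to 13.5, y -28 to 28 mm, walls 8 mm, the two side (y) walls 10 mm lower.
- mouth (a point): Point at the height of the tester's rim (z=132.5 mm), straight above the middle of the pocket (tester x=-5.5 mm, y=0); axes as the tester's. The offcut goes in with its 40 mm width along y.
- pocket (a point): Middle of the pocket's upper end, 64.5 mm below the rim; axes as the tester's. Chamfered black guides from 51 to 64.5 mm below the rim narrow the chamber to the pocket, 24 mm in x (on along the chamber's near, -x, wall) by 44 mm in y, straight down from here to the contact plate.
- flap (a joint): Yellow flap that closes the chamber, 29.5 x 53 x 3 mm, hinged on the far (+x) wall at the rim. 0 = shut (level), grows as it is pushed down into the chamber, stop 1.45 rad. Spring 0.06 N m shut, 0.09 N m wide open. It leans on the inserted offcut and pinches it against the near wall, so it does not drop. It shuts only once the offcut's top is over 31 mm below the rim and the fingers are out.
- plate (a joint): How far the brass contact plate at the pocket's foot is pressed down, m. 0 = free; spring 3 N per mm (10 N = 3.3 mm); bottoms at 6.5 mm, overloaded beyond 5.3 mm; springs back. The free height of its top is set anew each time, anywhere from 15 to 25 mm above the bench, and is not measured: the unpressed offcut's top then lies 32.5 to 42.5 mm below the rim.
- pine: Pale pine offcut, the sample, standing on end on the bench: 40 x 20 x 75 mm tall, about 35 g. Its own x axis is the 40 mm width, its own y axis (75 mm) points up, its own z axis is the 20 mm thickness. Origin: foot to top half way up, on the middle of one 40 x 75 face.
- pine_foot (a point): Middle of the pine offcut's lower end (20 x 40 mm); axes as the offcut's.
- pine_top (a point): Middle of the pine offcut's upper end (20 x 40 mm); axes as the offcut's.
- grey_batten: Grey-white square batten, 28 x 28 x 100 mm tall, standing on end on the bench near the pine offcut; its own y axis points up. Leave alone.
- tape_measure: Yellow tape measure, 34 x 71 x 64 mm, on the bench. Origin at its underside. Leave alone.
- dark_block: Dark brown offcut lying flat, 45 x 95 x 22 mm. Origin at its underside. Leave alone.
- screw_tin: Grey round tin, 68 mm across, 39 mm tall. Origin at its underside. Leave alone.
- pencil: Red flat carpenter's pencil, 178 x 15 x 8 mm. Origin at its underside. Leave alone.
- moulding: Grey-white stepped moulding offcut, 85 x 48 x 32 mm. Origin at its underside. Leave alone.

How it is judged:
On the way, in this order (a step that is already met when the one before it is completed fails the run):
1. the pine offcut pushes the flap open and its foot is more than 20 mm below the rim (value of joint flap above 0.6 rad and z of pine_foot in the frame of mouth below -0.02 m and horizontal distance between pine_foot and mouth below 0.015 m), for 0.1 s.
2. the offcut stands in the pocket and presses the contact plate down by more than 2 mm (6 N) for 0.8 s (value of joint plate above 0.002 m and z of pine_foot in the frame of tester below 0.03 m and contact force between pine and tester below 25 N and angle between pine's own y axis and vertical below 0.15 rad), for 0.8 s.
At the end, for the whole second after the job is handed in: The pine offcut stands upright (within 0.15 rad), foot down and at rest in the tester's pocket (foot within 8 mm of the pocket's middle and lower than 30 mm above the bench), the contact plate is free again (pressed less than 1.5 mm) and the flap is shut (under 0.08 rad) (value of joint flap below 0.08 rad and z of pine_foot in the frame of tester below 0.03 m and horizontal distance between pine_foot and mouth below 0.008 m and angle between pine's own y axis and vertical below 0.15 rad and value of joint plate below 0.0015 m and linear speed of pine below 0.02 m/s); the robot touches nothing.
It fails at once if the contact plate is overloaded (pressed more than 5.3 mm, 16 N) (value of joint plate above 0.0053 m).
It fails at once if the robot's fingers or arm push on the tester or its flap with more than 25 N (contact force between any of the fingers, the arm and tester above 25 N).
It fails at once if the offcut is forced against the tester or its flap with more than 25 N (contact force between pine and tester above 25 N).
It fails at once if another thing on the bench is moved by more than 20 mm (distance of any of grey_batten, tape_measure, dark_block, screw_tin, pencil, moulding from where it was at the start of the episode above 0.02 m).
It also fails if it takes over 70 s, if anything falls off the work surface, if the arm or the gripper's body presses on something with over 40 N, if the wrist force passes 120 N, or if a joint passes its speed limit or range.

## Robot

A 6-joint arm with a two-finger parallel gripper is mounted at the origin on a cart in front of the work surface, level with it; the furniture and walls round the work are solid. World frame = base frame: x ahead of the robot, y to its left, z up, the work surface at z = 0. Lengths are in m, angles in rad, forces in N, time in s.
With the tool pointing down it reaches from about 0.35 to 0.85 m from the base axis. Payload 8.1 kg.
Tool frame: the origin (TCP) lies between the finger pads; the fingertips stand 14 mm ahead of it and the grasp point (between the pads) lies 5 mm behind it (robot.tcp_to_tips is the z of the fingertips in the tool frame, in m); z points along the fingers, y is the line along which they close (so a half turn about z gives the same grasp; the last joint's range is limited). The gripper opens to 93 mm and grips with 3 to 60 N. Pads are 15 mm wide; open, the fingers measure 128 mm over their backs; the gripper's body (75 mm by 188 mm) begins 65 mm behind the grasp point.
Start: joints at [-1.371, 0.13, 1.488, -0, 1.523, -0.085], TCP at [0.169, -0.576, 0.233] pointing down, gripper open.
Joint ranges: [-2.96, 2.96], [-0.89, 2.26], [0.02, 2.5], [-1.34, 4.48], [0, 2.73], [-2.66, 2.66]. Speed limits (rad/s): [2.39, 2.39, 2.79, 3.14, 3.14, 3.14].

## Interface

Orientations are given as a rotation vector (axis times angle).
In Python, from plant import sensors, read_camera, robot gives the robot as it stands.
- The arm moves only by the shell command python3 -m inch 'ROWS' [FORCE]. ROWS is a JSON object whose key "ticks" holds a list of rows, 1 to 20 of them, each of 5 numbers: the finger opening in m, then dx, dy, dz in shares of the most that a row can go, 1 being 50 mm, then a turn about the tool's z in units of 0.05 rad; each row shifts and turns the commanded pose from where the row before left it, along the tool's axes as they then stand; what a row does not reach is not made up. A row lasts 1/10 s, in which the tool goes at most 0.05 m and 0.15 rad, less where a joint would pass 70% of its speed; a pose out of reach is approached as far as the arm can. The fingers move at their own pace and stop on an object; FORCE is the grip in N (left out, the last holds). Time passes only in rows, so rows that do not move let the fingers close. It prints the time, the measured TCP pose, the force, the opening and the grip force at its end. Input that does not fit is refused with a message, and nothing moves.
- sensors.read_state(): the state, without advancing time (a new reading comes with each control period).
- read_camera(name): name is "scene" or "top" or "wrist"; returns a dict with "image" (420x560x3 uint8, red, green, blue), "depth" (420x560 float32, m along the optical axis (not along the pixel's ray), 0 where there is no reading), "fx", "fy", "cx", "cy" (pixels), "dist" ([k1, k2, p1, p2, k3] as OpenCV has them; the pictures are not rectified), "R" (3x3) and "t" (3): a world point X has camera coordinates R X + t. Camera axes: x right, y down, z forward; pixel columns grow to the right and rows downward; lengths in m; the calibration is good to about 2 mm. A picture is of the moment at which its call begins.
- robot.close_job(): hands the job in; it is judged then, once.
The state is a dict: "t": time; "q": joint angles; "dq": joint speeds; "joint_torque": joint torques, N m; "tool_pos": TCP position; "orientation": TCP orientation; "force": force on the tool from outside, world axes, zero at the start; "wrist_torque": the same for the moment, N m; "opening": finger opening in m; "gripper_force": force on a finger pad.
Only numpy, scipy, OpenCV 4.12 (cv2) and the standard library are available. Lean on these libraries where they do the work, as an engineer would, in place of code of your own. Each camera call takes 0.05 s, during which the arm holds its last target. There are 200 camera calls.

## Working session

There is one attempt and no reset: what is moved stays moved. The work goes in short steps, Python scripts to look and compute and a shell command to move; the robot and the scene stay as the last step left them, time stands still between calls to the robot, and variables do not carry over. Pictures are saved under pics/ and viewed, at most 10 in all, crops included, and the job is handed in when it is done.

```bash
mkdir -p pics; ls; python3 - <<'E'
from plant import sensors, read_camera, robot
import cv2, numpy as np, pickle
ims={}
for n in ("scene","top","wrist"):
    c=read_camera(n); ims[n]=c
    print(n,c["fx"],c["cx"],c["cy"],c["dist"],(-c["R"].T@c["t"]).round(3),c["R"][2].round(2))
pickle.dump(ims,open("first.pkl","wb"))
cv2.imwrite("pics/a_top.png",ims["top"]["image"][:,:,::-1])
cv2.imwrite("pics/a_scene.png",ims["scene"]["image"][:,:,::-1])
print(sensors.read_state())
E
```

```text
pics
scene 440.6613972610996 271.17935084844856 210.68643295916527 [-0.00901865  0.          0.          0.          0.        ] [0.051 0.799 0.855] [ 0.43 -0.61 -0.67]
top 466.78222227870344 270.13008940806304 205.61713400462293 [-0.10765371  0.          0.          0.          0.        ] [0.394 0.094 1.001] [ 0.17  0.01 -0.98]
wrist 331.9673717509334 281.6721951967212 205.0679278473322 [-0.00164567  0.          0.          0.          0.        ] [ 0.236 -0.554  0.385] [-0.25 -0.07 -0.97]
{'t': 0.15, 'q': array([-1.37138412e+00,  1.30958748e-01,  1.48902045e+00,  2.20466702e-05,
        1.52301258e+00, -8.53763832e-02]), 'dq': array([-5.90650095e-05, -3.44415567e-03, -2.30946915e-03, -1.01412122e-03,
        9.31590778e-04,  1.50968820e-04]), 'joint_torque': array([ 2.13993549e-04, -5.60478580e+01, -4.92334449e+01,  7.68259680e-02,
        3.06796725e-02, -5.94684570e-05]), 'tool_pos': array([ 0.16853267, -0.57541029,  0.23185047]), 'orientation': array([-3.10841304e+00, -4.45634602e-01,  9.06682183e-05]), 'force': array([-0.9491321 ,  0.39509901,  0.69730982]), 'wrist_torque': array([-0.03622568,  0.04150215,  0.05134464]), 'gripper_force': 0.0, 'opening': 0.09294205408375826}
```

View pics/a_top.png

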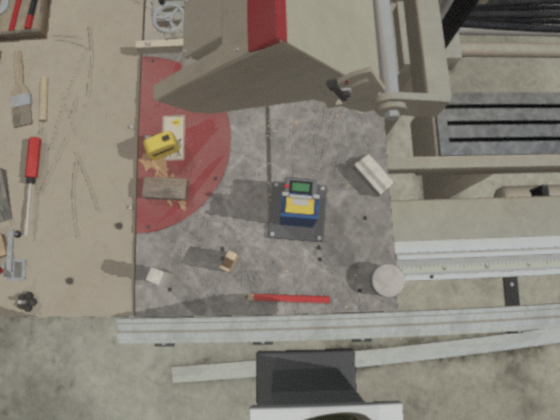

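View pics/a_scene.png

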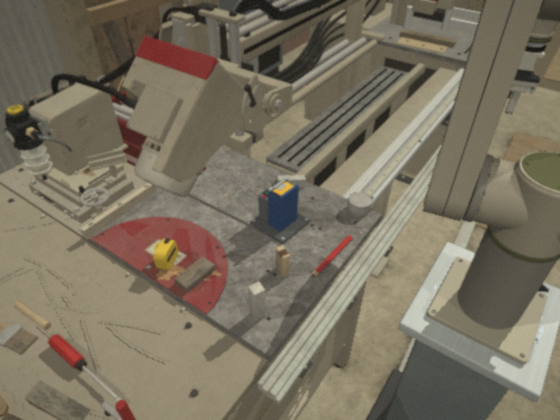

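The top view shows the tester's yellow flap at about (300,208) with its meter head above it at (300,187), the pine offcut at (229,261) and the batten at (155,276). The scene view shows the pine at (283,262) and the batten at (257,300).

```bash
cat > h.py <<'E'
import cv2, numpy as np, pickle
def cloud(c):
    """world point per pixel from depth"""
    h,w=c["depth"].shape
    u,v=np.meshgrid(np.arange(w),np.arange(h))
    K=np.array([[c["fx"],0,c["cx"]],[0,c["fy"],c["cy"]],[0,0,1]])
    n=cv2.undistortPoints(np.stack([u,v],-1).reshape(-1,1,2).astype(np.float32),K,np.array(c["dist"])).reshape(h,w,2)
    P=np.dstack([n*c["depth"][...,None],c["depth"]])
    W=(P-c["t"])@c["R"]
    W[c["depth"]<=0]=np.nan
    return W
def rect(p):
    (c,s,a)=cv2.minAreaRect(p[:,:2].astype(np.float32)*1000); return np.round(c,1),np.round(s,1),round(a,1)
E
python3 - <<'E'
from h import *
ims=pickle.load(open("first.pkl","rb"))
for n in ("top","scene"):
    c=ims[n];W=cloud(c);hsv=cv2.cvtColor(c["image"],cv2.COLOR_RGB2HSV)
    z=W[...,2]
    if n=="top": R={"pine":(210,240,250,280),"tester":(270,175,332,235),"batten":(140,262,172,290)}
    else: R={"pine":(268,238,300,285),"tester":(250,170,310,240),"batten":(240,275,275,325)}
    for k,(a,b,e,f) in R.items():
        w=W[b:f,a:e].reshape(-1,3);im=c["image"][b:f,a:e].reshape(-1,3);hs=hsv[b:f,a:e].reshape(-1,3)
        ok=np.isfinite(w[:,2]); zz=w[:,2]
        print(n,k,"bench z",np.nanmedian(zz).round(4),"max",np.nanpercentile(zz,99.5).round(4))
        if k!="tester":
            H=.075 if k=="pine" else .1
            p=w[ok&(abs(zz-H)<.008)]; print("  top",len(p),rect(p),p.mean(0).round(4))
            p=w[ok&(zz>.012)&(zz<H+.01)]; print("  all",len(p),rect(p))
        else:
            y=(hs[:,0]>20)&(hs[:,0]<35)&(hs[:,1]>150)&ok&(zz>.1); p=w[y]; print("  flap",len(p),rect(p),p.mean(0).round(4))
            p=w[ok&(zz>.115)&(zz<.15)]; print("  rim",len(p),rect(p))
            p=w[ok&(zz>.085)&(zz<.104)]; print("  head",len(p),rect(p))
im=ims["top"]["image"]
a=cv2.resize(im[165:295,200:335],None,fx=4.4,fy=4.4,interpolation=2)
cv2.imwrite("pics/b.png",a[:,:,::-1])
# saw head lower surfaces near tester: points high
W=cloud(ims["top"]);z=W[...,2]
s=(z>.16)&(W[...,0]<.9)&(abs(W[...,1])<.4); print("high pts min x",np.nanmin(W[s][:,0]) , W[s].min(0),W[s].max(0))
E
```

```text
top pine bench z 0.0004 max 0.0775
  top 206 (array([450.8, 187.7]), array([20. , 39.9]), 62.5) [0.4504 0.1877 0.0745]
  all 264 (array([450.5, 187.7]), array([20.5, 40.2]), 61.9)
top tester bench z 0.0121 max 0.1396
  flap 0 (array([0., 0.]), array([0., 0.]), 0.0) [nan nan nan]
  rim 946 (array([547.7,  45.1]), array([71.9, 47.8]), 83.6)
  head 556 (array([567.4,  43.3]), array([70.3, 87.4]), 83.5)
top batten bench z 0.001 max 0.1025
  top 203 (array([423.3, 328.8]), array([28.7, 27.2]), 64.2) [0.4231 0.3284 0.0992]
  all 335 (array([423.2, 328.8]), array([29.2, 27. ]), 65.3)
scene pine bench z 0.0021 max 0.078
  top 129 (array([453.2, 190.8]), array([20.5, 41.1]), 60.9) [0.4518 0.1935 0.0747]
  all 351 (array([479.3, 158.3]), array([ 31.1, 129.9]), 39.0)
scene tester bench z 0.0107 max 0.1392
  flap 81 (array([549.2,  49.3]), array([48.8, 26.9]), 81.8) [0.5471 0.0516 0.1324]
  rim 451 (array([549.4,  49.1]), array([76.1, 48.7]), 82.3)
  head 262 (array([569.3,  45.9]), array([75. , 90.1]), 83.3)
scene batten bench z 0.002 max 0.1022
  top 162 (array([425.7, 332.2]), array([28.5, 28.3]), 63.1) [0.4246 0.3337 0.0997]
  all 520 (array([425.4, 332.5]), array([28.9, 31.1]), 68.4)
high pts min x 0.19153365969637481 [ 0.19153366 -0.29368462  0.16086557] [0.89999157 0.29666478 0.45535038]<stdin>:17: RuntimeWarning: Mean of empty slice.
  ret = um.true_divide(
```

View pics/b.png

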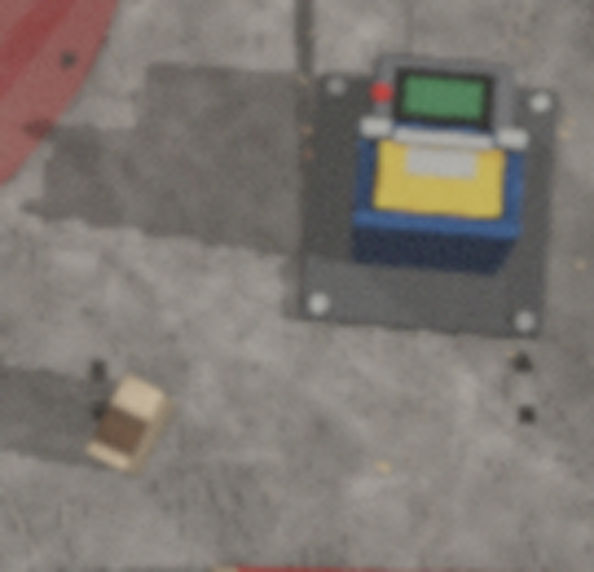

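The crop shows the yellow flap shut, centred at (440,180), with the meter head above it at (445,100). The pine lies at (130,425) with its long side running at about 150° in world axes. The sizes measured match those given. The two cameras disagree by about 3 mm, but it is a common shift, so the displacement from pine to mouth agrees to within 1 mm.

```bash
cat >> h.py <<'E'
from scipy.spatial.transform import Rotation as Ro
def plan(target, ydir, s):
    """target TCP xyz, wanted closing direction in deg (mod 180) -> move in present tool axes, turn about tool z"""
    R=Ro.from_rotvec(s["orientation"]).as_matrix()
    yd=np.degrees(np.arctan2(R[1,1],R[0,1]))
    d=(ydir-yd+90)%180-90   # world ccw turn; tool z is down -> opposite sign
    print("tcp",s["tool_pos"].round(4),"tool z",R[:,2].round(4),"y dir",yd.round(2),"q6",s["q"][5].round(3),
     "| move tool axes",(R.T@(np.array(target)-s["tool_pos"])).round(4),"turn",np.radians(-d).round(4))
E
python3 - <<'E'
from h import *
from plant import sensors
s=sensors.read_state()
plan([.452,.1893,.24],152.5,s)
ims=pickle.load(open("first.pkl","rb"))
for n in ("top","scene"):
    W=cloud(ims[n]).reshape(-1,3)
    for lo,hi in((.36,.5),(.5,.65),(.65,.75)):
        p=W[(W[:,2]>.16)&(abs(W[:,1])<.3)&(W[:,0]>lo)&(W[:,0]<hi)]
        print(n,lo,len(p),p.min(0).round(3) if len(p) else "",p.max(0).round(3) if len(p) else "")
E
```

```text
tcp [ 0.1685 -0.5754  0.2319] tool z [-3.0e-04  1.4e-03 -1.0e+00] y dir -73.68 q6 -0.085 | move tool axes [ 0.4869 -0.6543 -0.0072] turn -0.806
top 0.36 0  
top 0.5 0  
top 0.65 16747 [ 0.666 -0.206  0.162] [0.75  0.297 0.455]
scene 0.36 0  
scene 0.5 0  
scene 0.65 8341 [ 0.667 -0.203  0.161] [0.75  0.298 0.456]
```

The manual's scale: shifts go in shares of 50 mm and turns go in units of 0.05 rad. Converting my numbers, -0.04 m is -0.8, 0.04 m is 0.8.

```bash
python3 -m inch '{"ticks":[[0.093, 0.8, 0, 0, 0], [0.093, 0.8, 0, 0, 0], [0.093, 0.8, 0, 0, 0], [0.093, 0.8, 0, 0, 0], [0.093, 0.4, -0.8, 0, 0], [0.093, 0.4, -0.8, 0, 0], [0.093, 0.4, -0.8, 0, 0], [0.093, 0.4, -0.8, 0, 0], [0.093, 0.4, -0.8, 0, 0], [0.093, 0.4, -0.8, 0, 0], [0.093, 0.4, -0.8, 0, 0], [0.093, 0.4, -0.8, 0, 0], [0.093, 0.4, -0.8, 0, 0], [0.093, 0.4, -0.8, 0, 0], [0.093, 0.4, -0.8, 0, 0], [0.093, 0.4, -0.8, 0, 0], [0.093, 0.4, -0.8, 0, 0], [0.093, 0.4, -0.8, 0, 0], [0.093, 0.4, -0.8, 0, 0], [0.093, 0.4, -0.8, 0, 0]]}' 60; python3 -m inch '{"ticks":[[0.093, 0, 0, 0, -2.68], [0.093, 0, 0, 0, -2.68], [0.093, 0, 0, 0, -2.68], [0.093, 0, 0, 0, -2.68], [0.093, 0, 0, 0, -2.68], [0.093, 0, 0, 0, -2.68], [0.093, 0, 0, 0, 0]]}'
python3 - <<'E'
from h import *
from plant import sensors,read_camera
s=sensors.read_state(); plan([.452,.1893,.067],152.5,s)
c=read_camera("wrist"); W=cloud(c); 
m=abs(W[...,2]-.075)<.006; p=W[m]; p=p[(abs(p[:,0]-.452)<.06)&(abs(p[:,1]-.189)<.06)]; print("wrist top",len(p),rect(p) if len(p) else "",p.mean(0))
cv2.imwrite("pics/c.png",c["image"][:,:,::-1])
E
```

```text
t: 2.15
tool_pos: [0.4493, 0.1752, 0.2326]
orientation: [3.11, 0.446, 0.0]
force: [1.2, -0.1, 0.6]
opening: 0.093
gripper_force: 0.0
t: 2.85
tool_pos: [0.4492, 0.1732, 0.2323]
orientation: [-2.686, -1.63, 0.001]
force: [-0.0, -0.0, -0.4]
opening: 0.0932
gripper_force: 0.0
tcp [0.4492 0.1732 0.2323] tool z [-6.e-04 -2.e-04 -1.e+00] y dir -27.49 q6 0.741 | move tool axes [ 0.0156 -0.0049  0.1653] turn 0.0002
wrist top 918 (array([450. , 191.5]), array([19.9, 40.1]), 62.1) [0.45002535 0.19204977 0.07552001]
```

View pics/c.png

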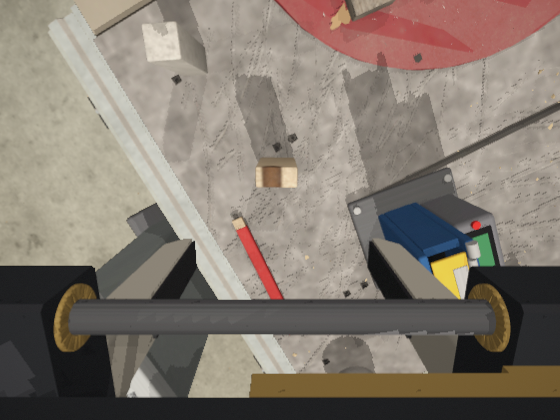

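The wrist picture shows the pine's top at (276,177), square to the fingers, with nothing close by. The three views agree to within 4 mm, so I'm lowering and gripping the top 22 mm.

```bash
python3 -m inch '{"ticks":[[0.093, 0.32, -0.12, 0.6, 0], [0.093, 0, 0, 0.6, 0], [0.093, 0, 0, 0.6, 0], [0.093, 0, 0, 0.6, 0], [0.093, 0, 0, 0.5, 0], [0.093, 0, 0, 0.4, 0], [0.093, 0, 0, 0, 0], [0.03, 0, 0, 0, 0], [0.03, 0, 0, 0, 0], [0.03, 0, 0, 0, 0], [0.03, 0, 0, 0, 0], [0.03, 0, 0, 0, 0], [0.03, 0, 0, 0, 0], [0.03, 0, 0, 0, 0]]}' 50
python3 - <<'E'
from h import *
from plant import sensors,read_camera
s=sensors.read_state(); plan([.452,.1903,.067],152.5,s)
E
```

```text
t: 4.3
tool_pos: [0.4516, 0.1902, 0.0677]
orientation: [-2.687, -1.627, -0.0]
force: [0.2, -0.0, 0.2]
opening: 0.0415
gripper_force: 0.0
tcp [0.4516 0.1902 0.0677] tool z [ 1.e-04  1.e-04 -1.e+00] y dir -27.62 q6 0.776 | move tool axes [0.0003 0.0004 0.0007] turn -0.0021
```

Nearly closed; finish the grip, lift 165 mm and turn.

Converted, -0.04 m is -0.8, -0.03 m is -0.6, 0.12 rad is 2.4.

```bash
python3 -m inch '{"ticks":[[0.03, 0, 0, 0, 0], [0.03, 0, 0, 0, 0], [0.03, 0, 0, -0.2, 0], [0.03, 0, 0, -0.6, 0], [0.03, 0, 0, -0.6, 0], [0.03, 0, 0, -0.8, 0], [0.03, 0, 0, -0.8, 0], [0.03, 0, 0, -0.6, 0], [0.03, 0, 0, 0, 2.4], [0.03, 0, 0, 0, 2.4], [0.03, 0, 0, 0, 2.4], [0.03, 0, 0, 0, 2.4], [0.03, 0, 0, 0, 2.4], [0.03, 0, 0, 0, 2.4], [0.03, 0, 0, 0, 2.4], [0.03, 0, 0, 0, 2.4], [0.03, 0, 0, 0, 2.4], [0.03, 0, 0, 0, 2.4], [0.03, 0, 0, 0, 0], [0.03, 0, 0, 0, 0]]}'
python3 - <<'E'
from h import *
from plant import sensors,read_camera
s=sensors.read_state(); plan([.5451,.0475,.245],83.6,s)
h=s["tool_pos"][2]
for n in("top","scene"):
    W=cloud(read_camera(n)).reshape(-1,3)
    # pine below the fingertips
    p=W[(np.hypot(W[:,0]-s["tool_pos"][0],W[:,1]-s["tool_pos"][1])<.035)&(W[:,2]<h-.02)&(W[:,2]>h-.1)]
    print(n,len(p),rect(p),p[:,2].min().round(4))
c=read_camera("scene");cv2.imwrite("pics/d.png",cv2.resize(c["image"][130:300,190:390],None,fx=3,fy=3)[:,:,::-1])
c=read_camera("wrist");cv2.imwrite("pics/dw.png",c["image"][:,:,::-1])
E
```

```text
t: 6.3
tool_pos: [0.4515, 0.1902, 0.2481]
orientation: [-3.137, 0.169, -0.001]
force: [0.2, 0.7, 0.1]
opening: 0.04
gripper_force: 50.0
tcp [0.4515 0.1902 0.2481] tool z [ 3.e-04  1.e-04 -1.e+00] y dir -96.17 q6 1.972 | move tool axes [0.1084 0.1318 0.0031] turn 0.004Traceback (most recent call last):
  File "<stdin>", line 9, in <module>
    return umr_minimum(a, axis, None, out, keepdims, initial, where)
ValueError: zero-size array to reduction operation minimum which has no identity
```

```bash
python3 - <<'E'
from h import *
from plant import sensors,read_camera
s=sensors.read_state(); R=Ro.from_rotvec(s["orientation"]).as_matrix()
for n in("wrist","scene"):
    c=read_camera(n); W=cloud(c); T=(W-s["tool_pos"])@R
    m=(abs(T[...,0])<.03)&(abs(T[...,1])<.03)&(T[...,2]>.02)&(T[...,2]<.064)
    p=T[m]; v,u=np.where(m); print(n,len(p),u.min(),u.max(),v.min(),v.max())
    print(np.percentile(p,[1,10,50,90,99],axis=0).round(4))
    f=p[p[:,0]>np.percentile(p[:,0],60)] if n=="wrist" else p
    print("fit x(z):",np.polyfit(f[:,2],f[:,0],1).round(4),"y range",f[:,1].min(),f[:,1].max(),"low",p[:,2].max())
    if n=="wrist":
        r=W[abs(W[...,2]-.1325)<.008]; r=r[(np.hypot(r[:,0]-.547,r[:,1]-.047)<.07)]; print("rim",len(r),rect(r) if len(r) else "")
    cv2.imwrite(f"pics/d_{n}.png",c["image"][:,:,::-1])
E
```

```text
wrist 1392 247 317 211 234
[[ 0.007  -0.0203  0.0202]
 [ 0.0075 -0.0167  0.0233]
 [ 0.0078 -0.0012  0.0384]
 [ 0.008   0.0142  0.0582]
 [ 0.0083  0.0178  0.0633]]
fit x(z): [-0.0014  0.008 ] y range -0.019896464876888516 0.017063733625824914 low 0.0639627118135309
rim 5556 (array([547. ,  49.2]), array([72.1, 47.5]), 83.5)
scene 259 275 292 202 224
[[-0.0102 -0.0222  0.0203]
 [-0.0093 -0.0211  0.0248]
 [-0.0077 -0.0131  0.0417]
 [ 0.0059  0.011   0.0595]
 [ 0.0101  0.0167  0.0634]]
fit x(z): [ 0.001  -0.0048] y range -0.02278511697568625 0.018190272448250132 low 0.06399648664043375
```

View pics/d_wrist.png

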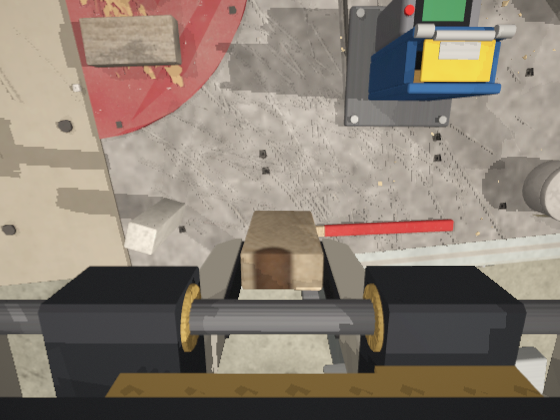

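The wrist picture shows the pine held upright, its far face at (283,237) and centred between the fingers, with the tester at (435,60). Gripped width is 40.0 mm and the tilt about zero. The pine sits about 2 mm towards tool −x. I'll aim 2.5 mm to +x of the mouth to clear the near wall, then slide back once inside.

Converted, 0.024 m is 0.48, 0.02 m is 0.4, 0.004 rad is 0.08.

```bash
python3 -m inch '{"ticks":[[0.03, 0.4, 0.48, 0, 0.08], [0.03, 0.4, 0.48, 0, 0], [0.03, 0.4, 0.48, 0, 0], [0.03, 0.4, 0.48, 0, 0], [0.03, 0.4, 0.48, 0, 0], [0.03, 0.23, 0.24, 0, 0], [0.03, 0, 0, 0.2, 0], [0.03, 0, 0, 0.2, 0], [0.03, 0, 0, 0, 0], [0.03, 0, 0, 0, 0]]}' 60
cat > look.py <<'E'
from h import *
from plant import sensors,read_camera
import sys
def tester(W,s):
    r=W[abs(W[...,2]-.1325)<.008]; r=r[(np.hypot(r[:,0]-.547,r[:,1]-.047)<.07)]; print("rim",len(r),rect(r) if len(r) else "")
s=sensors.read_state(); R=Ro.from_rotvec(s["orientation"]).as_matrix(); plan([.5457,.0475,.215],83.6,s)
for n in("wrist","scene"):
    c=read_camera(n); W=cloud(c); T=(W-s["tool_pos"])@R
    m=(abs(T[...,0])<.03)&(abs(T[...,1])<.03)&(T[...,2]>.016)&(T[...,2]<.064)
    p=T[m]; print(n,len(p)); 
    if len(p)>20: print(np.percentile(p,[2,50,98],axis=0).round(4))
    tester(W,s); cv2.imwrite(f"pics/{sys.argv[1]}_{n}.png",c["image"][:,:,::-1])
E
python3 look.py e
```

```text
t: 7.45
tool_pos: [0.5463, 0.0474, 0.2269]
orientation: [-3.136, 0.178, 0.002]
force: [0.6, -0.2, -0.8]
opening: 0.0396
gripper_force: 60.0
tcp [0.5463 0.0474 0.2269] tool z [-1.5e-03  3.0e-04 -1.0e+00] y dir -96.51 q6 1.677 | move tool axes [-0.0006 -0.      0.0119] turn -0.002
wrist 1581
[[ 0.0072 -0.02    0.0167]
 [ 0.0077 -0.0011  0.036 ]
 [ 0.0082  0.0175  0.0627]]
rim 2959 (array([547.4,  48.8]), array([71.5, 47.8]), 84.6)
scene 239
[[-0.0103 -0.0223  0.017 ]
 [-0.0071 -0.0119  0.0392]
 [ 0.0098  0.0175  0.0631]]
rim 302 (array([548.7,  48.8]), array([74.1, 47.4]), 83.2)
```

View pics/e_wrist.png

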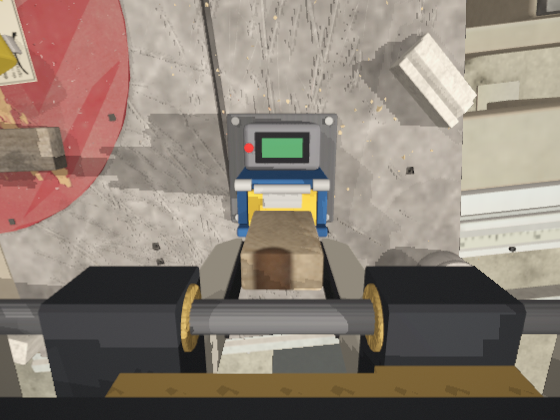

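The wrist view shows the pine at (283,235) in line with the yellow flap at (283,205). Both cameras put it within 1 mm of the mouth. Next, a 2 mm shift to +x, then down slowly.

```bash
python3 -m inch '{"ticks":[[0.03, 0.04, 0, 0, 0], [0.03, 0, 0, 0.2, 0], [0.03, 0, 0, 0.2, 0], [0.03, 0, 0, 0.08, 0], [0.03, 0, 0, 0.08, 0], [0.03, 0, 0, 0.08, 0], [0.03, 0, 0, 0, 0]]}'; python3 -m inch '{"ticks":[[0.03, 0, 0, 0.08, 0], [0.03, 0, 0, 0.08, 0], [0.03, 0, 0, 0, 0]]}';python3 look.py f
```

```text
t: 8.25
tool_pos: [0.5493, 0.046, 0.1965]
orientation: [3.136, -0.181, 0.001]
force: [-5.2, -0.4, 9.9]
opening: 0.0396
gripper_force: 60.0
t: 8.55
tool_pos: [0.5489, 0.0462, 0.1882]
orientation: [-3.136, 0.181, 0.001]
force: [-4.9, 0.7, 5.6]
opening: 0.0393
gripper_force: 60.0
tcp [0.5489 0.0462 0.1882] tool z [-5.e-04  3.e-04 -1.e+00] y dir -96.6 q6 1.677 | move tool axes [-0.0033 -0.0009 -0.0268] turn -0.0035
wrist 3408
[[ 0.0072 -0.0275  0.0176]
 [ 0.0123 -0.0006  0.0497]
 [ 0.0214  0.0278  0.0625]]
rim 2489 (array([555.2,  48.1]), array([70. , 33.5]), 81.6)
scene 318
[[-0.0231 -0.0279  0.0179]
 [-0.0085 -0.0114  0.05  ]
 [ 0.0203  0.0234  0.0633]]
rim 220 (array([549.4,  49.8]), array([72.5, 48.4]), 83.0)
```

Converted, 0.005 m is 0.1.

```bash
python3 -m inch '{"ticks":[[0.03, 0, 0, 0.1, 0], [0.03, 0, 0, 0.1, 0], [0.03, 0, 0, 0, 0], [0.03, 0, 0, 0, 0]]}'; python3 -m inch '{"ticks":[[0.03, -0.02, 0, 0.1, 0], [0.03, 0, 0, 0.1, 0], [0.03, -0.02, 0, 0.1, 0], [0.03, -0.02, 0, 0.1, 0], [0.03, 0, 0, 0, 0]]}'; python3 look.py g
```

```text
t: 9.05
tool_pos: [0.5483, 0.0462, 0.1767]
orientation: [-3.136, 0.181, 0.004]
force: [-4.1, -0.1, -0.5]
opening: 0.0394
gripper_force: 60.0
t: 9.55
tool_pos: [0.5454, 0.0465, 0.1563]
orientation: [3.136, -0.181, -0.003]
force: [-4.4, 0.1, -2.2]
opening: 0.0394
gripper_force: 60.0
tcp [0.5454 0.0465 0.1563] tool z [-2.1e-03  1.0e-04 -1.0e+00] y dir -96.6 q6 1.677 | move tool axes [ 0.0001 -0.001  -0.0587] turn -0.0035
wrist 5433
[[ 0.0015 -0.0282  0.0166]
 [ 0.0219  0.0008  0.0238]
 [ 0.0291  0.0288  0.0625]]
rim 3889 (array([558.6,  47.1]), array([70.4, 27. ]), 85.4)
scene 314
[[-0.0205 -0.0294  0.0173]
 [-0.0171 -0.0088  0.0322]
 [ 0.0214  0.028   0.0615]]
rim 200 (array([549.5,  49.3]), array([71.7, 50.6]), 83.9)
```

Converted, 0.004 m is 0.08.

```bash
python3 -m inch '{"ticks":[[0.03, 0, 0, 0.08, 0], [0.03, 0, 0, 0.08, 0], [0.03, 0, 0, 0, 0]]}'; python3 -m inch '{"ticks":[[0.03, 0, 0, 0.08, 0], [0.03, 0, 0, 0, 0], [0.03, 0, 0, 0, 0]]}'; python3 look.py i
```

```text
t: 9.95
tool_pos: [0.5461, 0.0465, 0.1492]
orientation: [-3.136, 0.181, 0.001]
force: [-3.8, -0.2, -0.9]
opening: 0.0396
gripper_force: 60.0
t: 10.25
tool_pos: [0.546, 0.0465, 0.1453]
orientation: [-3.136, 0.181, 0.001]
force: [-2.8, 0.8, -1.3]
opening: 0.0395
gripper_force: 60.0
tcp [0.546  0.0465 0.1453] tool z [-8.e-04  1.e-04 -1.e+00] y dir -96.6 q6 1.677 | move tool axes [-0.0004 -0.001  -0.0697] turn -0.0035
wrist 2603
[[-0.0015 -0.0287  0.017 ]
 [ 0.0242  0.003   0.0399]
 [ 0.0298  0.0291  0.0544]]
rim 4565 (array([547.9,  48.7]), array([70.4, 46.7]), 83.5)
scene 239
[[-0.021  -0.0293  0.0175]
 [-0.0187 -0.0071  0.0345]
 [ 0.0176  0.0281  0.063 ]]
rim 186 (array([549.4,  49.4]), array([72.9, 49.8]), 83.5)
```

View pics/i_wrist.png

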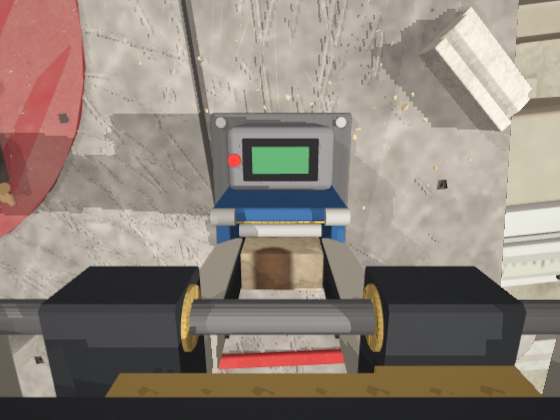

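The wrist view shows the pine at (283,262) between the side walls, with the flap folded behind it and forces low. Next: 5 mm more, release, rise 40 mm and look.

Converted, 0.003 m is 0.06, 0.002 m is 0.04.

```bash
python3 -m inch '{"ticks":[[0.03, 0, 0, 0.06, 0], [0.03, 0, 0, 0.04, 0], [0.03, 0, 0, 0, 0], [0.03, 0, 0, 0, 0]]}'; python3 -m inch '{"ticks":[[0.06, 0, 0, 0, 0], [0.06, 0, 0, 0, 0], [0.06, 0, 0, 0, 0], [0.06, 0, 0, -0.2, 0], [0.06, 0, 0, -0.4, 0], [0.06, 0, 0, -0.4, 0], [0.06, 0, 0, -0.4, 0], [0.06, 0, 0, -0.4, 0], [0.0, 0, 0, 0, 0], [0, 0, 0, 0, 0], [0, 0, 0, 0, 0], [0, 0, 0, 0, 0], [0, 0, 0, 0, 0], [0, 0, 0, 0, 0], [0, 0, 0, 0, 0]]}' 20; cat > look2.py <<'E'
from h import *
from plant import sensors,read_camera
import sys
s=sensors.read_state(); plan([.5457,.0475,.215],83.6,s); a=np.radians(-6.4); X=np.array([np.cos(a),np.sin(a)]);Y=np.array([-X[1],X[0]])
for n in("wrist","top","scene"):
    c=read_camera(n); W=cloud(c); q=(W[...,:2]-[.5438,.0473]); x=q@X; y=q@Y
    m=(abs(x)<.03)&(abs(y)<.03)&(W[...,2]>.08)&(W[...,2]<.16); z=W[...,2]
    k=m&(abs(y)<.012)&(abs(x)<.006); print(n,k.sum(),"z at mouth",np.percentile(z[k],[5,50,95]).round(4) if k.any() else "")
    if k.any():
        zt=np.median(z[k]); t=m&(abs(z-zt)<.004); print("  top face",rect(W[t]), "mouth-frame x,y mean",x[t].mean().round(4),y[t].mean().round(4))
        A=np.c_[x[k],y[k],np.ones(k.sum())]; print("  slope",np.linalg.lstsq(A,z[k],rcond=None)[0].round(3))
    cv2.imwrite(f"pics/{sys.argv[1]}_{n}.png",c["image"][:,:,::-1])
E
python3 look2.py j
```

```text
t: 10.75
tool_pos: [0.5461, 0.0465, 0.1405]
orientation: [3.136, -0.181, -0.001]
force: [-3.8, -0.3, -0.3]
opening: 0.0397
gripper_force: 60.0
t: 12.25
tool_pos: [0.5461, 0.0464, 0.2303]
orientation: [3.136, -0.181, -0.001]
force: [0.1, 0.3, 0.9]
opening: 0.0087
gripper_force: 0.0
tcp [0.5461 0.0464 0.2303] tool z [-5.e-04 -0.e+00 -1.e+00] y dir -96.6 q6 1.677 | move tool axes [-0.0005 -0.001   0.0153] turn -0.0035
wrist 512 z at mouth [0.1482 0.1492 0.1503]
  top face (array([541.9,  48.6]), array([40. , 19.8]), 84.0) mouth-frame x,y mean -0.0016 0.001
  slope [-0.    -0.     0.149]
top 14 z at mouth [0.1464 0.1476 0.1491]
  top face (array([537.9,  44.8]), array([39.2, 12.3]), 83.3) mouth-frame x,y mean -0.0077 -0.0041
  slope [-0.187 -0.013  0.147]
scene 28 z at mouth [0.1478 0.1494 0.1509]
  top face (array([543.9,  48.3]), array([40.5, 22.3]), 81.1) mouth-frame x,y mean -0.0004 0.0021
  slope [0.081 0.027 0.149]
```

View pics/j_wrist.png

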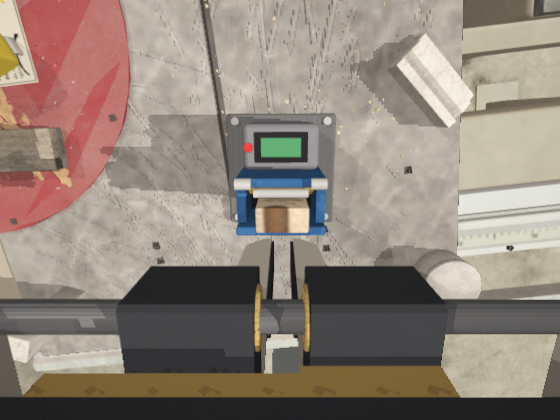

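The wrist view shows the pine at (283,216), upright and pinched in the chamber, with its top measured at z≈0.149 as expected. Next, centre the closed fingers on it and push down, watching the force.

```bash
python3 -m inch '{"ticks":[[0, -0.054, -0.02, 0.4, 0], [0, 0, 0, 0.4, 0], [0, 0, 0, 0.3, 0], [0, 0, 0, 0, 0], [0, 0, 0, 0, 0]]}' 20; python3 -m inch '{"ticks":[[0, 0, 0, 0.08, 0], [0, 0, 0, 0.08, 0], [0, 0, 0, 0.08, 0], [0, 0, 0, 0.08, 0], [0, 0, 0, 0, 0]]}';  python3 -m inch '{"ticks":[[0, 0, 0, 0.08, 0], [0, 0, 0, 0.08, 0], [0, 0, 0, 0.08, 0], [0, 0, 0, 0, 0]]}'
```

```text
t: 12.9
tool_pos: [0.5436, 0.0477, 0.1758]
orientation: [3.136, -0.181, -0.001]
force: [0.3, 0.0, 1.0]
opening: 0.0007
gripper_force: 0.0
t: 13.4
tool_pos: [0.5437, 0.0477, 0.1593]
orientation: [3.136, -0.181, -0.0]
force: [-0.2, 0.1, -0.0]
opening: 0.0006
gripper_force: 0.0
t: 13.8
tool_pos: [0.5435, 0.0478, 0.147]
orientation: [3.136, -0.181, -0.001]
force: [-0.6, -0.6, 0.8]
opening: 0.0004
gripper_force: 0.0
```

```bash
python3 -m inch '{"ticks":[[0, 0, 0, 0.08, 0], [0, 0, 0, 0.08, 0], [0, 0, 0, 0.08, 0], [0, 0, 0, 0, 0]]}'; python3 -m inch '{"ticks":[[0, 0, 0, 0.08, 0], [0, 0, 0, 0.08, 0], [0, 0, 0, 0.04, 0], [0, 0, 0, 0, 0], [0, 0, 0, 0, 0]]}'; python3 -m inch '{"ticks":[[0, 0, 0, 0.04, 0], [0, 0, 0, 0.04, 0], [0, 0, 0, 0, 0]]}'; python3 look2.py k
```

```text
t: 14.2
tool_pos: [0.5434, 0.0477, 0.1349]
orientation: [3.136, -0.181, -0.001]
force: [0.1, 0.3, -0.0]
opening: 0.0003
gripper_force: 0.0
t: 14.7
tool_pos: [0.5434, 0.0477, 0.1252]
orientation: [3.136, -0.181, -0.001]
force: [0.1, -0.5, -0.4]
opening: 0.0006
gripper_force: 0.0
t: 15.0
tool_pos: [0.5436, 0.0478, 0.1213]
orientation: [-3.136, 0.181, 0.0]
force: [-0.3, 0.8, -0.4]
opening: 0.0006
gripper_force: 0.0
tcp [0.5436 0.0478 0.1213] tool z [-2.e-04  0.e+00 -1.e+00] y dir -96.6 q6 1.68 | move tool axes [ 0.0021  0.     -0.0937] turn -0.0035
wrist 289 z at mouth [0.1234 0.1368 0.1573]
  top face (array([550.2,  46.6]), array([59.9, 41.7]), 83.5) mouth-frame x,y mean 0.0183 0.0006
  slope [ 1.123 -0.307  0.134]
top 0 z at mouth 
scene 7 z at mouth [0.1291 0.1376 0.1557]
  top face (array([547.7,  47. ]), array([58.2, 46.4]), 84.1) mouth-frame x,y mean -0.0007 0.0075
  slope [28.82  -2.16   0.312]
```

View pics/k_wrist.png

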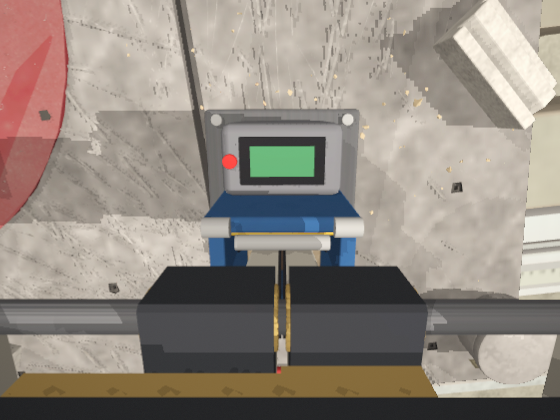

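The flap at (283,238) stays folded down behind the fingers, and there is no resistance. Next I'll feel for the plate in small steps.

```bash
cat > f.py <<'E'
from plant import sensors
import numpy as np
s=sensors.read_state(); print(s["t"],s["tool_pos"].round(4),s["force"].round(2))
E
python3 -m inch '{"ticks":[[0, 0, 0, 0.04, 0], [0, 0, 0, 0.04, 0], [0, 0, 0, 0.02, 0], [0, 0, 0, 0, 0]]}' >/dev/null; python3 f.py
python3 -m inch '{"ticks":[[0, 0, 0, 0.02, 0], [0, 0, 0, 0, 0]]}' >/dev/null; python3 f.py
python3 -m inch '{"ticks":[[0, 0, 0, 0.02, 0], [0, 0, 0, 0, 0]]}' >/dev/null; python3 f.py
python3 -m inch '{"ticks":[[0, 0, 0, 0.02, 0], [0, 0, 0, 0, 0]]}' >/dev/null; python3 f.py
```

```text
15.55 [0.5431 0.0478 0.1162] [-2.66  0.23  0.51]
15.75 [0.5435 0.0478 0.1154] [-2.13  0.33  1.02]
15.95 [0.5437 0.0478 0.1145] [-2.82 -0.25  1.68]
16.15 [0.5436 0.0478 0.1135] [-3.7   0.72  1.54]
```

```bash

python3 -m inch '{"ticks":[[0, 0, 0, 0.02, 0], [0, 0, 0, 0, 0]]}' >/dev/null; python3 f.py
python3 -m inch '{"ticks":[[0, 0, 0, 0.02, 0], [0, 0, 0, 0, 0]]}' >/dev/null; python3 f.py
python3 -m inch '{"ticks":[[0, 0, 0, 0.02, 0], [0, 0, 0, 0, 0]]}' >/dev/null; python3 f.py
```

```text
16.35 [0.5436 0.0478 0.1125] [-1.41 -0.09  2.52]
16.55 [0.5436 0.0478 0.1115] [-2.48  0.59  2.12]
16.75 [0.5436 0.0478 0.1105] [-2.89  0.62  2.45]
```

```bash

python3 -m inch '{"ticks":[[0, 0, 0, 0.02, 0], [0, 0, 0, 0, 0]]}' >/dev/null; python3 f.py
python3 -m inch '{"ticks":[[0, 0, 0, 0.02, 0], [0, 0, 0, 0, 0]]}' >/dev/null; python3 f.py
python3 -m inch '{"ticks":[[0, 0, 0, 0.02, 0], [0, 0, 0, 0, 0]]}' >/dev/null; python3 f.py
```

```text
16.95 [0.5436 0.0477 0.1095] [-2.98  0.41  1.73]
17.15 [0.5437 0.0477 0.1087] [-2.99  0.65  2.72]
17.35 [0.5439 0.0478 0.108 ] [-3.83 -0.34  5.52]
```

```bash

python3 -m inch '{"ticks":[[0, 0, 0, 0.02, 0], [0, 0, 0, 0, 0]]}' >/dev/null; python3 f.py
python3 -m inch '{"ticks":[[0, 0, 0, 0.02, 0], [0, 0, 0, 0, 0]]}' >/dev/null; python3 f.py
```

```text
17.55 [0.5441 0.0478 0.1073] [-4.5   0.45  6.6 ]
17.75 [0.5444 0.0478 0.1067] [-4.14  0.13  8.47]
```

```bash

python3 -m inch '{"ticks":[[0, 0, 0, 0.02, 0], [0, 0, 0, 0, 0]]}' >/dev/null; python3 f.py
python3 -m inch '{"ticks":[[0, 0, 0, 0.02, 0], [0, 0, 0, 0, 0]]}' >/dev/null; python3 f.py
python3 -m inch '{"ticks":[[0, 0, 0, 0, 0], [0, 0, 0, 0, 0]]}' >/dev/null; python3 f.py
```

```text
17.95 [0.5446 0.0478 0.1061] [-5.26 -0.57 11.64]
18.15 [0.5449 0.0477 0.1055] [-5.9   0.31 13.62]
18.35 [0.5448 0.0477 0.1055] [-4.59  0.98 13.24]
```

Force is about 11 N net, so the plate is down about 3.5 mm. I'll hold there, then withdraw.

```bash

python3 -m inch '{"ticks":[[0, 0, 0, 0, 0], [0, 0, 0, 0, 0], [0, 0, 0, 0, 0], [0, 0, 0, 0, 0], [0, 0, 0, 0, 0], [0, 0, 0, 0, 0], [0, 0, 0, 0, 0], [0, 0, 0, 0, 0], [0, 0, 0, 0, 0], [0, 0, 0, 0, 0], [0, 0, 0, 0, 0], [0, 0, 0, 0, 0]]}' >/dev/null; python3 f.py
python3 -m inch '{"ticks":[[0, 0, 0, -0.04, 0], [0, 0, 0, -0.04, 0], [0, 0, 0, -0.04, 0], [0, 0, 0, -0.06, 0], [0, 0, 0, -0.1, 0], [0, 0, 0, -0.1, 0], [0, 0, 0, -0.1, 0], [0, 0, 0, -0.2, 0], [0, 0, 0, -0.2, 0], [0, 0, 0, -0.2, 0], [0, 0, 0, -0.4, 0], [0, 0, 0, -0.4, 0], [0, 0, 0, -0.4, 0], [0, 0, 0, -0.4, 0], [0, 0, 0, 0, 0], [0, 0, 0, 0, 0]]}'; python3 look2.py l
```

```text
19.55 [0.5448 0.0477 0.1055] [-5.07 -0.6  13.1 ]
t: 21.15
tool_pos: [0.5445, 0.0477, 0.2385]
orientation: [-3.136, 0.181, -0.004]
force: [-0.1, -0.2, -1.0]
opening: 0.0002
gripper_force: 0.0
tcp [0.5445 0.0477 0.2385] tool z [ 2.7e-03 -1.0e-04 -1.0e+00] y dir -96.61 q6 1.68 | move tool axes [0.0012 0.     0.0235] turn -0.0036
wrist 404 z at mouth [0.1315 0.1326 0.134 ]
  top face (array([546.9,  47. ]), array([59.3, 46.9]), 83.4) mouth-frame x,y mean 0.0011 0.0013
  slope [0.084 0.001 0.133]
top 16 z at mouth [0.0937 0.1303 0.1321]
  top face (array([534.8,  47.8]), array([58.9, 20.9]), 84.0) mouth-frame x,y mean -0.0126 -0.0008
  slope [3.798 0.783 0.138]
scene 27 z at mouth [0.1304 0.1325 0.1347]
  top face (array([546.6,  46.7]), array([59.8, 43.3]), 82.6) mouth-frame x,y mean 0.002 0.002
  slope [-0.023  0.016  0.133]
```

View pics/l_wrist.png

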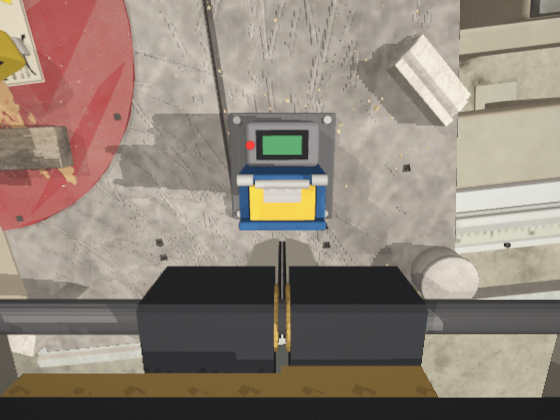

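The flap at (283,203) is shut. A quick check of its levelness before handing in.

The manual's scale: shifts go in shares of 50 mm and turns go in units of 0.05 rad. Converting my numbers, -0.02 m is -0.4.

```bash
python3 -m inch '{"ticks":[[0, 0, 0, -0.4, 0], [0, 0, 0, 0, 0], [0, 0, 0, 0, 0]]}' | head -2; python3 - <<'E'
from h import *
from plant import read_camera
a=np.radians(-6.4); X=np.array([np.cos(a),np.sin(a)]);Y=np.array([-X[1],X[0]])
c=read_camera("wrist"); W=cloud(c); q=W[...,:2]-[.5438,.0473]; x=q@X;y=q@Y;z=W[...,2]
for lo in range(-24,34,4):
    k=(abs(y)<.018)&(x*1e3>=lo)&(x*1e3<lo+4)&(z>.1); print(lo,k.sum(),(np.median(z[k])*1e3).round(1) if k.any() else "")
E
```

```text
t: 21.6
tool_pos: [0.5438, 0.0478, 0.257]
-24 20 132.5
-20 168 133.4
-16 221 132.8
-12 177 132.6
-8 212 132.8
-4 231 132.7
0 190 132.7
4 2036 264.9
8 196 133.3
12 191 133.4
16 2768 355.0
20 10662 358.9
24 3352 351.8
28 3178 351.9
32 7497 345.9
```

The flap is level at 132.7 mm, so the job can be handed in.

```bash
python3 -c "
from plant import robot
print(robot.close_job())"
```

```text
the job is handed in; nothing more can be done
None
```

I handed the job in: the pine offcut was pressed on the contact plate with about 11 N for over 1 s, the flap has shut level over it, and the robot is clear; nothing else on the bench was touched, and no verdict came back.

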